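# Pack the seal stamps that match the sample cards

### The job

Three sample cards lie along the front of the wooden caddy; for each one find the stamp whose head has the same outline as the seal on the card and stand it upright, let go, in the compartment right behind that card. Leave the two stamps that match no card, and the round tin, standing where they are.

Things in the scene. Friction and masses are not known exactly. Their poses are not given: they have to be found in the camera images.
- caddy: low light-wood caddy, fixed to the desk, 140 x 230 mm. Three equal square compartments stand in a row along its y axis, centres at y = -75, 0, +75 mm, x = 0 in its frame; each is 70 x 70 mm inside, its floor 6 mm above the desk, walls 5 mm thick with tops 28 mm above the desk. On its -x side a 60 mm deep ledge, 6 mm high, carries one sample card before each compartment. Origin: underside, below the centre of the middle compartment; z up
- sample_round: sample card 52 x 66 mm lying fixed on the caddy's ledge, with a flat seal of reddish wax, 3 mm thick, showing the outline of a stamp with a round head, 46 mm in diameter. Origin: centre of the card's underside, at the height of the compartment floors; axes parallel to the caddy's. The compartment it belongs to is the one straight behind it, centre 70 mm along +x of the card. Which card lies before which compartment varies
- sample_triangle: sample card 52 x 66 mm lying fixed on the caddy's ledge, with a flat seal of reddish wax, 3 mm thick, showing the outline of a stamp with an equilateral three-cornered head, 52 mm a side, corners 30 mm from the axis. Origin: centre of the card's underside, at the height of the compartment floors; axes parallel to the caddy's. The compartment it belongs to is the one straight behind it, centre 70 mm along +x of the card. Which card lies before which compartment varies
- sample_square: sample card 52 x 66 mm lying fixed on the caddy's ledge, with a flat seal of reddish wax, 3 mm thick, showing the outline of a stamp with a square head, 44 mm a side. Origin: centre of the card's underside, at the height of the compartment floors; axes parallel to the caddy's. The compartment it belongs to is the one straight behind it, centre 70 mm along +x of the card. Which card lies before which compartment varies
- stamp_round_center (a point): hand seal stamp with a round head, 46 mm in diameter. It matches a sample card. It stands upright: a 14 mm thick bright steel head and, on its middle, an upright dark wooden handle 18 mm in diameter (21 mm near its top), 78 mm tall in all, about 0.16 kg. The handle can be gripped from above at any yaw. The point given is on the handle's axis half-way up, 39 mm above the underside; z points up the handle
- stamp_triangle_center (a point): hand seal stamp with an equilateral three-cornered head, 52 mm a side, corners 30 mm from the axis. It matches a sample card. It stands upright: a 14 mm thick bright steel head and, on its middle, an upright dark wooden handle 18 mm in diameter (21 mm near its top), 78 mm tall in all, about 0.16 kg. The handle can be gripped from above at any yaw. The point given is on the handle's axis half-way up, 39 mm above the underside; z points up the handle
- stamp_square_center (a point): hand seal stamp with a square head, 44 mm a side. It matches a sample card. It stands upright: a 14 mm thick bright steel head and, on its middle, an upright dark wooden handle 18 mm in diameter (21 mm near its top), 78 mm tall in all, about 0.16 kg. The handle can be gripped from above at any yaw. The point given is on the handle's axis half-way up, 39 mm above the underside; z points up the handle
- stamp_bar_center (a point): hand seal stamp with a narrow rectangular head, 24 x 54 mm. It matches none of the samples and stays where it is. It stands upright: a 14 mm thick bright steel head and, on its middle, an upright dark wooden handle 18 mm in diameter (21 mm near its top), 78 mm tall in all, about 0.16 kg. The handle can be gripped from above at any yaw. The point given is on the handle's axis half-way up, 39 mm above the underside; z points up the handle
- stamp_oval_center (a point): hand seal stamp with a long round-ended head, 26 x 54 mm. It matches none of the samples and stays where it is. It stands upright: a 14 mm thick bright steel head and, on its middle, an upright dark wooden handle 18 mm in diameter (21 mm near its top), 78 mm tall in all, about 0.16 kg. The handle can be gripped from above at any yaw. The point given is on the handle's axis half-way up, 39 mm above the underside; z points up the handle
- tub_center (a point): bystander: loose round white screw tin, 66 mm in diameter, 22 mm high, standing on the desk behind the stamps; leave it alone. The point given is its centre, half-way up
Things that resemble listed ones, but are neither listed nor needed, are in the scene too. What is shaped like the part that bears stamp_square_center but purple is not meant.

How it is judged:
By the outcome, as a careful person would: the job done as asked, in the order asked, and still so for the second after the job is handed in, with the robot touching nothing.
It also fails if it takes over 80 s, if anything falls off the work surface, if the arm or the gripper's body presses on something with over 40 N, if the wrist force passes 120 N, or if a joint passes its speed limit or range.

### The arm

A 7-joint arm with a two-finger parallel gripper is mounted at the origin on a cart in front of the work surface, level with it; the furniture and walls round the work are solid. World frame = base frame: x ahead of the robot, y to its left, z up, the work surface at z = 0. Lengths are in m, angles in rad, forces in N, time in s.
With the tool pointing down it reaches from about 0.4 to 0.9 m from the base axis. Payload 5.5 kg.
Tool frame: the origin (TCP) lies on the mounting face of the last link; the fingertips stand 173 mm ahead of it and the grasp point (between the pads) lies 155 mm ahead of it; x points along the fingers, z is the direction in which the jaws open and shut, and the axes are right-handed (so a half turn about x gives the same grasp; the last joint's range is limited). The gripper opens to 85 mm and grips with 20 to 120 N. Pads are 22 mm wide; open, the fingers measure 114 mm over their backs; the gripper's body (76 mm by 85 mm) begins 54 mm behind the grasp point. The pads swing forward as they close: fully open they stand 13 mm farther back than shut.
Start: joints at [-0.893, 0.501, -0.427, 1.55, 0.221, 1.138, -0.21], TCP at [0.262, 0.595, 0.405] pointing down, gripper open.
Joint ranges: [-2.88, 2.88], [-0.31, 2.03], [-1.54, 1.56], [0.2, 2.42], [-1.41, 4.55], [0.19, 2.02], [-2.57, 2.57]. Speed limits (rad/s): [2.57, 2.57, 3.14, 3.14, 3.14, 3.14, 3.14].

### API

Orientations are given as a unit quaternion [w, x, y, z].
In Python, from station import arm gives the robot as it stands.
- The arm moves only by the shell command python3 -m crank 'ROWS' [FORCE]. ROWS is JSON, a list of rows, each a list of 5 numbers: the closure, from 0 (fully open) to 1 (shut), then the shift along the world's x, y, z scaled (see below), then the turn about the world's z scaled (see below). In form: [[jaw, x, y, z, yaw], ...]. A call has 1 to 10 rows; each row shifts and turns the pose as measured when the row begins; what a row does not reach is not made up. The controller multiplies each number of a shift by 2.5 cm and each number of a turn by 6 degrees. A row lasts 1/12 s, in which the tool goes at most 41.7 mm and 7.16 degrees, less where a joint would pass 70% of its speed; a pose out of reach is approached as far as the arm can. A call with a number of a shift or a turn outside -1 to 1 is refused whole. A call with a gripper value outside its range is refused whole. The fingers move at their own pace and stop on an object; FORCE is the grip in N (left out, the last holds). Time passes only in rows, so rows that do not move let the fingers close. It gives the time, the measured TCP pose, the force and the opening at its end, in the units of the state.
- arm.get_state(): the state, without advancing time (a new reading comes with each control period).
- arm.read_camera(name): name is "scene" or "top" or "wrist"; returns the picture (400x640x3 uint8, red, green, blue); there is no depth.
- arm.get_calibration(name): a dict with "K" (3x3 intrinsics, pixels), "extrinsics" (4x4, takes a point from world to camera coordinates); the wrist camera has in their place "mount" (4x4, takes a point from camera to tool coordinates, whose origin is the TCP and whose axes are the tool frame's). Camera axes: x right, y down, z forward; pixel columns grow to the right and rows downward; lengths in m; the calibration is good to about 2 mm. The wrist camera is an equidistant fisheye: a pixel r from the principal point sees the ray r / f radians off the axis. A picture is of the moment at which its call begins: read the wrist's pose just before it. get_calibration takes no time and is no camera call.
- arm.hand_in(): hands the job in, once; it reports no verdict.
The state is a dict: "clock": time; "qpos": joint angles; "joint_velocities": joint speeds; "joint_torque": joint torques, N m; "position": TCP position; "eef_rot": TCP orientation; "wrist_force": force on the tool from outside, world axes, zero at the start; "ft_torque": the same for the moment, N m; "opening": opening from 0.0 (shut) to 1.0 (fully open).
Only numpy, scipy, OpenCV 4.12 (cv2) and the standard library are available. Lean on these libraries where they do the work, as an engineer would, in place of code of your own. Each camera call takes 0.05 s, during which the arm holds its last target.

## Working session

There is one attempt and no reset: what is moved stays moved. The work goes in short steps, Python scripts to look and compute and a shell command to move; the robot and the scene stay as the last step left them, time stands still between calls to the robot, and variables do not carry over. Pictures are saved under pics/ and viewed, and the job is handed in when it is done.

```bash
mkdir -p pics; python3 - <<'E'
from station import arm
import cv2
s=arm.get_state();print(s)
for n in("scene","top"):
    im=arm.read_camera(n);cv2.imwrite(f"pics/{n}0.png",im[...,::-1])
    c=arm.get_calibration(n);print(n,c)
print(arm.get_calibration("wrist"))
E
```

```text
{'clock': 0.0, 'qpos': array([-0.89278907,  0.50185039, -0.42677429,  1.551441  ,  0.2208431 ,
        1.13834952, -0.2103126 ]), 'joint_velocities': array([ 0.00112151, -0.00045903,  0.00235748,  0.00043299, -0.00084358,
       -0.0005071 , -0.00064419]), 'joint_torque': array([ 4.76068089e-04, -5.69510794e+01, -5.81588835e+00, -2.80937505e+01,
        1.05357650e-02,  1.18640740e-02,  1.78757041e-06]), 'position': array([0.26188187, 0.59451674, 0.40365971]), 'eef_rot': array([ 0.59164616, -0.38671699,  0.59282508,  0.38595752]), 'wrist_force': array([-0.05980624, -0.10191104, -0.17954717]), 'ft_torque': array([-0.0020008 , -0.04543842, -0.05755755]), 'opening': 0.9984073807884881}
scene {'K': array([[406.62148712,   0.        , 328.14609635],
       [  0.        , 406.62148712, 197.59213914],
       [  0.        ,   0.        ,   1.        ]]), 'extrinsics': array([[ 0.80892078, -0.58766745, -0.01715065, -0.39304564],
       [-0.35142209, -0.459932  , -0.8154539 ,  0.23216778],
       [ 0.47132758,  0.66566472, -0.57856787,  0.89039413],
       [ 0.        ,  0.        ,  0.       
[... 255 characters left out ...]
8],
       [-0.99806358,  0.00207475, -0.06216738,  0.49916587],
       [ 0.0620828 , -0.0286154 , -0.99766071,  1.08094381],
       [ 0.        ,  0.        ,  0.        ,  1.        ]])}
{'K': array([[309.70691629,   0.        , 318.03153837],
       [  0.        , 309.70691629, 195.12249611],
       [  0.        ,   0.        ,   1.        ]]), 'mount': array([[-1.44122808e-04, -3.18171022e-01,  9.48033322e-01,
         3.14547460e-02],
       [-1.33285842e-04, -9.48033317e-01, -3.18171041e-01,
         8.09597332e-02],
       [ 9.99999981e-01, -1.72215124e-04,  9.42255309e-05,
        -6.98785392e-04],
       [ 0.00000000e+00,  0.00000000e+00,  0.00000000e+00,
         1.00000000e+00]])}
```

View pics/scene0.png

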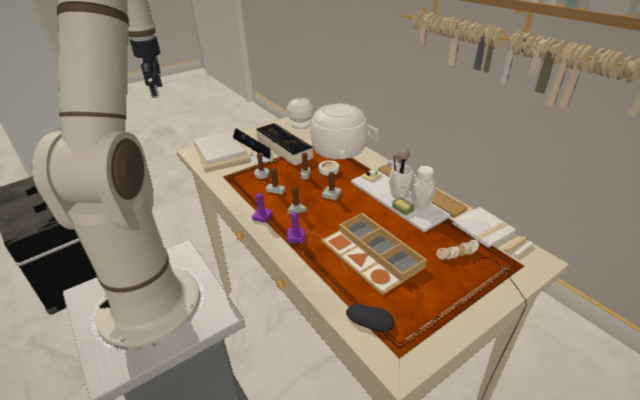

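View pics/top0.png

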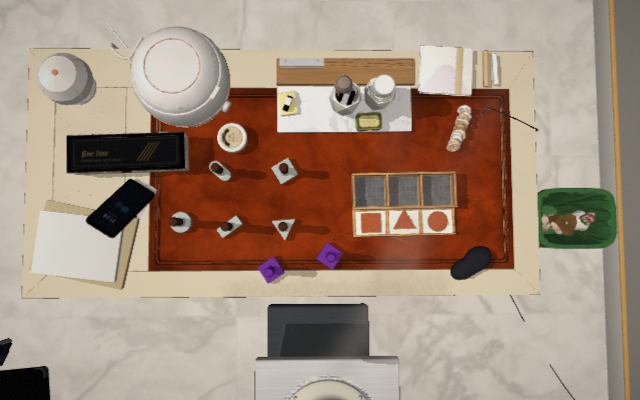

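The top picture shows the caddy around (404,204), with cards square (371,222), triangle (404,222) and round (437,221). Steel-headed stamps stand near (181,222), (230,227), (285,229), (219,170) and (284,171). Two purple stamps are at (271,270) and (330,256), and are decoys. I'll enlarge to tell the heads apart.

```bash
python3 - <<'E'
import cv2,numpy as np
im=cv2.imread("pics/top0.png")
cv2.imwrite("pics/crop1.png",cv2.resize(im[145:290,155:350],None,fx=4,fy=4,interpolation=cv2.INTER_CUBIC))
cv2.imwrite("pics/crop2.png",cv2.resize(im[160:250,340:470],None,fx=6,fy=6,interpolation=cv2.INTER_CUBIC))
E
```

```text
(no output)
```

View pics/crop1.png

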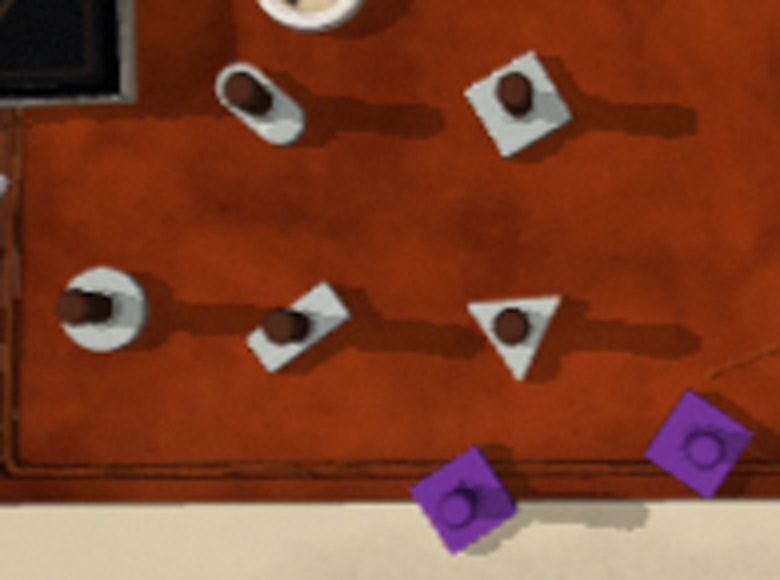

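View pics/crop2.png

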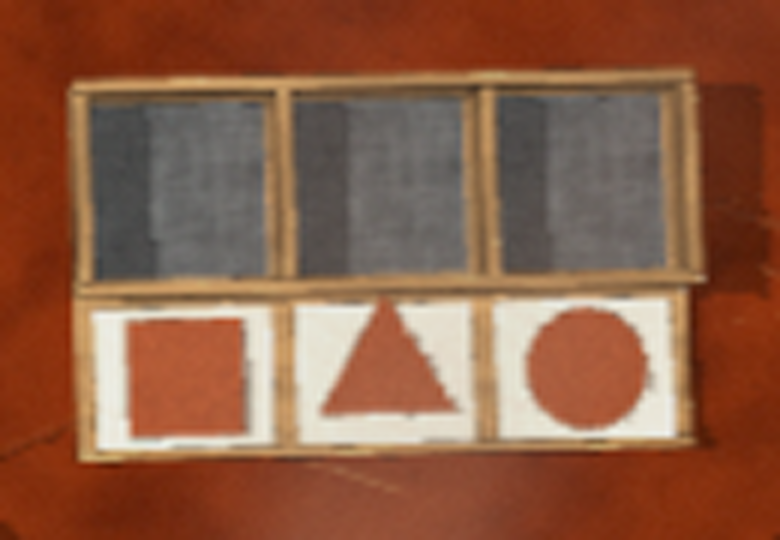

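Named by outline: in the crop (4x), round is (103,308), bar (298,327), triangle (515,335), oval (260,103) and steel square (517,105). Both purple squares are decoys. The matching stamps are round, triangle and steel square. Next I'll compute positions from the handle tops (z=78 mm) and the head corners (z=14 mm).

```bash
cat > h.py <<'E'
from station import arm
import numpy as np,cv2
def ray(cam,uv,z):
    c=arm.get_calibration(cam);K=c["K"];E=c["extrinsics"];R=E[:3,:3];t=E[:3,3]
    d=R.T@np.linalg.inv(K)@np.array([uv[0],uv[1],1.]);o=-R.T@t
    return o+d*(z-o[2])/d[2]
def proj(cam,p):
    c=arm.get_calibration(cam);q=c["K"]@(c["extrinsics"][:3,:3]@np.array(p)+c["extrinsics"][:3,3]);return q[:2]/q[2]
E
python3 - <<'E'
from h import *
f1=lambda u,v:((u+.5)/4-.5+155,(v+.5)/4-.5+145)
f2=lambda u,v:((u+.5)/6-.5+340,(v+.5)/6-.5+160)
P=lambda l,uv,z:print(l,ray("top",uv,z).round(4))
for n,h in dict(round=(72,306),tri=(511,325),square=(515,90),bar=(280,324),oval=(241,89)).items():P(n+" handle",f1(*h),.077)
P("round head",f1(103,308),.014)
P("tri head",f1((468+561+520)/3,(303+296+380)/3),.014)
P("sq head",f1((465+533+572+505)/4,(93+52+116+157)/4),.014)
for l,a in dict(NW=(72,86),NE=(693,73),SE=(703,280),SW=(80,290)).items():P("caddy "+l,f2(*a),.028)
for l,a in dict(sq=(186,377),tri=(389,375),rd=(588,368)).items():P("seal "+l,f2(*a),.009)
E
```

```text
round handle [0.4529 0.3215 0.077 ]
tri handle [0.4423 0.0948 0.077 ]
square handle [0.5652 0.0927 0.077 ]
bar handle [0.4432 0.2144 0.077 ]
oval handle [0.5658 0.2356 0.077 ]
round head [0.4531 0.3209 0.014 ]
tri head [0.4422 0.0943 0.014 ]
sq head [0.5653 0.093  0.014 ]
caddy NW [ 0.5565 -0.0554  0.028 ]
caddy NE [ 0.5612 -0.2854  0.028 ]
caddy SE [ 0.4847 -0.2875  0.028 ]
caddy SW [ 0.4816 -0.0577  0.028 ]
seal sq [ 0.45   -0.0989  0.009 ]
seal tri [ 0.4505 -0.1748  0.009 ]
seal rd [ 0.4528 -0.2495  0.009 ]
```

Handle and head estimates agree within 1 mm. The caddy corners give 230 x 76 mm, and each seal plus 70 mm lands on a compartment centre. Targets: square compartment (0.5195,-0.0975), triangle (0.521,-0.1725), round (0.522,-0.2475). Caddy yaw is about 0.018 rad. Next is the jaw direction.

```bash
cat >> h.py <<'E'
from scipy.spatial.transform import Rotation as Ro
def st(tx=None,ty=None,tz=None):
    s=arm.get_state();q=s["eef_rot"];R=Ro.from_quat([q[1],q[2],q[3],q[0]]).as_matrix()
    g=s["position"]+.155*R[:,0]
    print("t",round(s["clock"],2),"tcp",s["position"].round(4),"grasp",g.round(4),"xax",R[:,0].round(3),"jawdeg",round(np.degrees(np.arctan2(R[1,2],R[0,2])),1),"open",round(s["opening"],3),"F",s["wrist_force"].round(1),"q7",s["qpos"].round(2)[[0,6]])
    if tx is not None: print("need units",((np.array([tx,ty,tz])-g)/.025).round(2))
E
python3 -c "
from h import *
st(.453,.321,.048)"
```

```text
t 0.1 tcp [0.2618 0.5946 0.4038] grasp [0.2617 0.5943 0.2488] xax [-0.001 -0.002 -1.   ] jawdeg 66.2 open 1.002 F [-0.8 -0.5  0.1] q7 [-0.89 -0.21]
need units [  7.65 -10.93  -8.03]
```

```bash
python3 -m crank '[[0,0.7,-1,0,-1],[0,0.7,-1,0,-1],[0,0.7,-1,0,-1],[0,0.7,-1,0,-1],[0,0.7,-1,0,-1],[0,0.7,-1,0,-1],[0,0.7,-1,0,-1],[0,0.7,-1,0,-1],[0,0.7,-1,0,-1],[0,0.7,-1,0,-1]]' 40; python3 -c "
from h import *
st(.453,.321,.048)"
```

```text
clock: 0.93
position: [0.4329, 0.3379, 0.3987]
eef_rot: [0.703, -0.026, 0.71, 0.03]
wrist_force: [0.6, 0.1, 0.1]
opening: 0.999
t 0.93 tcp [0.4329 0.3379 0.3987] grasp [0.4315 0.3387 0.2437] xax [-0.009  0.005 -1.   ] jawdeg 4.5 open 0.999 F [0.6 0.1 0.1] q7 [-0.59 -0.67]
need units [ 0.86 -0.71 -7.83]
```

```bash
python3 -m crank '[[0,0.9,-0.7,-1,-0.5],[0,0,0,-1,0],[0,0,0,-1,0],[0,0,0,-1,0],[0,0,0,0,0]]'; python3 - <<'E'
from h import *
st(.453,.321,.048)
im=arm.read_camera("wrist");cv2.imwrite("pics/w1.png",im[...,::-1])
E
```

```text
clock: 1.35
position: [0.4629, 0.3088, 0.297]
eef_rot: [0.706, 0.001, 0.708, 0.001]
wrist_force: [-1.0, -0.1, -0.3]
opening: 1.003
t 1.35 tcp [0.4629 0.3088 0.297 ] grasp [0.4627 0.3093 0.142 ] xax [-0.002  0.003 -1.   ] jawdeg -0.0 open 1.003 F [-1.  -0.1 -0.3] q7 [-0.55 -0.68]
need units [-0.39  0.47 -3.76]
```

View pics/w1.png

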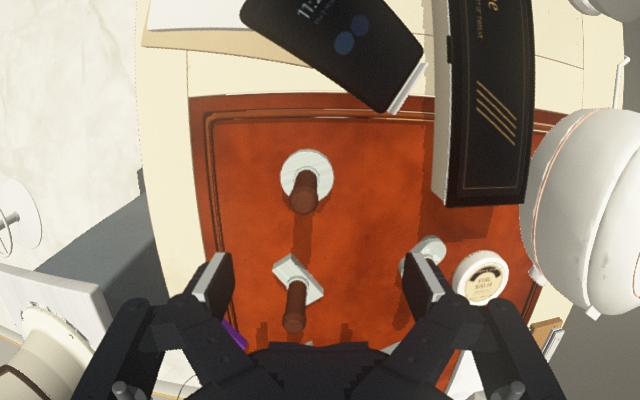

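```bash
python3 -m crank '[[0,-0.4,0.5,0,0],[0,0,0,0,0],[0,0,0,0,0]]'; python3 -c "
from h import *
st(.453,.321,.048)"
```

```text
clock: 1.65
position: [0.4544, 0.3224, 0.3016]
eef_rot: [0.708, 0.002, 0.707, 0.002]
wrist_force: [0.3, 0.3, -0.0]
opening: 1.004
t 1.65 tcp [0.4544 0.3224 0.3016] grasp [0.4546 0.3233 0.1466] xax [ 0.001  0.005 -1.   ] jawdeg -0.0 open 1.004 F [ 0.3  0.3 -0. ] q7 [-0.58 -0.71]
need units [-0.07 -0.09 -3.94]
```

```bash
python3 -m crank '[[0,-0.07,-0.09,-0.7,0],[0,0,0,-0.7,0],[0,0,0,-0.7,0],[0,0,0,-0.7,0],[0,0,0,-0.6,0],[0,0,0,-0.3,0],[0,0,0,0,0],[0,0,0,0,0]]'; python3 - <<'E'
from h import *
st(.453,.321,.048)
im=arm.read_camera("wrist");cv2.imwrite("pics/w2.png",im[...,::-1])
E
```

```text
clock: 2.32
position: [0.4586, 0.3233, 0.2184]
eef_rot: [0.714, 0.005, 0.7, 0.007]
wrist_force: [-0.2, 0.4, 0.9]
opening: 0.998
t 2.32 tcp [0.4586 0.3233 0.2184] grasp [0.4617 0.326  0.0635] xax [ 0.02   0.017 -1.   ] jawdeg 0.2 open 0.998 F [-0.2  0.4  0.9] q7 [-0.59 -0.73]
need units [-0.35 -0.2  -0.62]
```

View pics/w2.png

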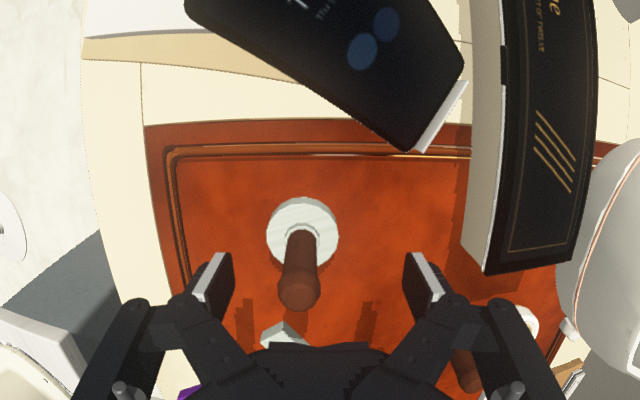

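```bash
python3 -m crank '[[0,-0.3,-0.2,-0.3,0],[0,0,0,-0.2,0],[0,0,0,-0.1,0],[0,0,0,0,0]]'; python3 -c "
from h import *
st(.453,.321,.048)"
```

```text
clock: 2.7
position: [0.4516, 0.3185, 0.2057]
eef_rot: [0.716, 0.006, 0.698, 0.008]
wrist_force: [0.1, -0.1, 0.6]
opening: 1.0
t 2.7 tcp [0.4516 0.3185 0.2057] grasp [0.4555 0.3217 0.0507] xax [ 0.025  0.021 -0.999] jawdeg 0.2 open 1.0 F [ 0.1 -0.1  0.6] q7 [-0.59 -0.73]
need units [-0.1  -0.03 -0.11]
```

```bash
python3 -m crank '[[0,-0.1,0,-0.1,0],[1,0,0,0,0],[1,0,0,0,0],[1,0,0,0,0],[1,0,0,0,0],[1,0,0,0,0],[1,0,0,0,0],[1,0,0,0,0]]' 40; python3 -c "
from h import *
st(.453,.321,.048)"
```

```text
clock: 3.37
position: [0.4484, 0.3191, 0.2038]
eef_rot: [0.715, 0.006, 0.699, 0.009]
wrist_force: [0.4, -0.4, -0.3]
opening: 0.205
t 3.37 tcp [0.4484 0.3191 0.2038] grasp [0.4521 0.3223 0.0489] xax [ 0.024  0.021 -1.   ] jawdeg 0.2 open 0.205 F [ 0.4 -0.4 -0.3] q7 [-0.59 -0.74]
need units [ 0.04 -0.05 -0.03]
```

```bash
python3 -m crank '[[1,0,0,0.4,0],[1,0,0,0.7,0],[1,0,0,0.8,0],[1,0,0,0.8,0],[1,0,0,0.8,0],[1,0,0,0.8,0],[1,0,0,0.5,0],[1,0,0,0,0],[1,0,0,0,0]]'; python3 - <<'E'
from h import *
st(.522,-.2475,.168)
im=arm.read_camera("wrist");cv2.imwrite("pics/w3.png",im[...,::-1])
E
```

```text
clock: 4.12
position: [0.447, 0.3173, 0.3316]
eef_rot: [0.715, 0.006, 0.699, 0.008]
wrist_force: [0.1, -0.1, -1.2]
opening: 0.2
t 4.12 tcp [0.447  0.3173 0.3316] grasp [0.4504 0.3202 0.1767] xax [ 0.022  0.019 -1.   ] jawdeg 0.2 open 0.2 F [ 0.1 -0.1 -1.2] q7 [-0.57 -0.71]
need units [  2.86 -22.71  -0.35]
```

View pics/w3.png

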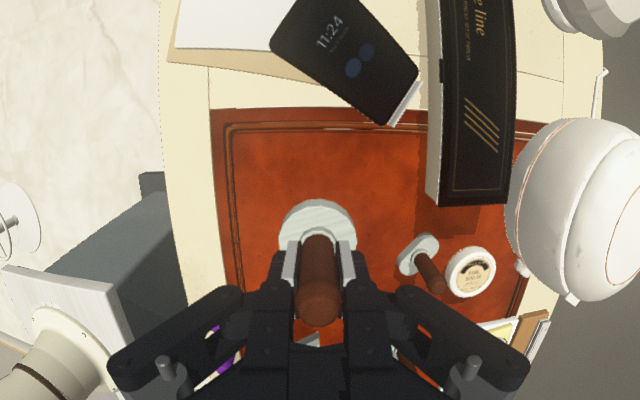

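The round stamp is held upright between the pads at (320,270). Carrying it over.

```bash
python3 -m crank '[[1,0.05,-0.4,0,0],[1,0.1,-0.8,0,0],[1,0.1,-0.8,0,0],[1,0.1,-0.8,0,0],[1,0.1,-0.8,0,0],[1,0.1,-0.8,0,0],[1,0.1,-0.8,0,0],[1,0.1,-0.8,0,0],[1,0.1,-0.8,0,0],[1,0.1,-0.8,0,0]]'; python3 -m crank '[[1,0.1,-0.8,0,0],[1,0.1,-0.8,0,0],[1,0.1,-0.8,0,0],[1,0.1,-0.8,0,0],[1,0.1,-0.8,0,0],[1,0.1,-0.8,0,0],[1,0.1,-0.8,0,0],[1,0.1,-0.5,0,0],[1,0,0,0,0],[1,0,0,0,0]]';python3 -c "
from h import *
st(.522,-.2475,.168)"
```

```text
clock: 5.0
position: [0.4644, 0.116, 0.3195]
eef_rot: [0.708, -0.0, 0.706, 0.008]
wrist_force: [0.7, -0.1, -1.3]
opening: 0.201
clock: 5.83
position: [0.4755, -0.0579, 0.3074]
eef_rot: [0.699, 0.003, 0.715, 0.001]
wrist_force: [-0.2, 0.4, -1.6]
opening: 0.204
t 5.83 tcp [ 0.4755 -0.0579  0.3074] grasp [ 0.4719 -0.0571  0.1524] xax [-0.023  0.005 -1.   ] jawdeg -0.2 open 0.204 F [-0.2  0.4 -1.6] q7 [0.02 0.09]
need units [ 2.01 -7.61  0.62]
```

```bash
python3 -m crank '[[1,0.1,-0.4,0.1,0],[1,0.2,-0.8,0.1,0],[1,0.25,-0.9,0.1,0],[1,0.25,-0.9,0,0],[1,0.25,-0.9,0,0],[1,0.25,-0.9,0,0],[1,0.25,-0.9,0,0],[1,0.2,-0.6,0,0],[1,0,0,0,0],[1,0,0,0,0]]';python3 -c "
from h import *
st(.522,-.2475,.168)"
```

```text
clock: 6.67
position: [0.519, -0.2171, 0.3124]
eef_rot: [0.696, -0.002, 0.718, 0.008]
wrist_force: [-1.4, 0.4, -0.7]
opening: 0.204
t 6.67 tcp [ 0.519  -0.2171  0.3124] grasp [ 0.5142 -0.2159  0.1574] xax [-0.031  0.008 -0.999] jawdeg 0.9 open 0.204 F [-1.4  0.4 -0.7] q7 [0.26 0.41]
need units [ 0.31 -1.27  0.42]
```

```bash
python3 -m crank '[[1,0.35,-0.6,0,0],[1,0,-0.6,0,0],[1,0,0,0,0],[1,0,0,0,0]]';python3 - <<'E'
from h import *
st(.523,-.2475,.057)
im=arm.read_camera("wrist");cv2.imwrite("pics/w4.png",im[...,::-1])
E
```

```text
clock: 7.0
position: [0.528, -0.2419, 0.3111]
eef_rot: [0.695, -0.003, 0.719, 0.012]
wrist_force: [-0.5, 0.6, -1.0]
opening: 0.202
t 7.0 tcp [ 0.528  -0.2419  0.3111] grasp [ 0.5227 -0.2399  0.1562] xax [-0.034  0.013 -0.999] jawdeg 1.3 open 0.202 F [-0.5  0.6 -1. ] q7 [0.29 0.46]
need units [ 0.01 -0.3  -3.97]
```

View pics/w4.png

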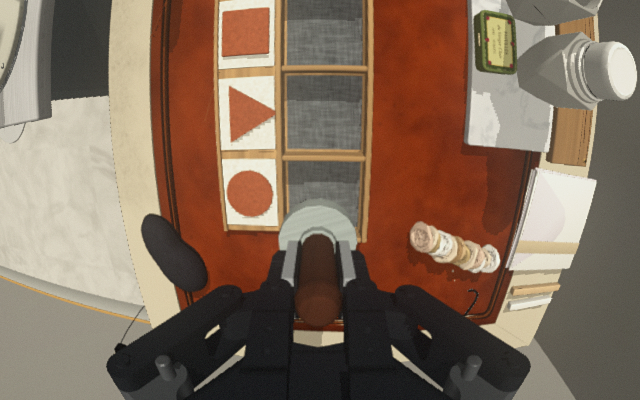

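```bash
python3 -m crank '[[1,0,-0.3,-0.4,0],[1,0,0,-0.6,0],[1,0,0,-0.6,0],[1,0,0,-0.5,0],[1,0,0,-0.3,0],[1,0,0,0,0],[1,0,0,0,0]]';python3 - <<'E'
from h import *
st(.523,-.2475,.057)
E
```

```text
clock: 7.63
position: [0.5276, -0.2433, 0.2464]
eef_rot: [0.695, -0.005, 0.719, 0.017]
wrist_force: [0.2, -0.4, -0.8]
opening: 0.201
t 7.63 tcp [ 0.5276 -0.2433  0.2464] grasp [ 0.5221 -0.2409  0.0915] xax [-0.035  0.016 -0.999] jawdeg 1.8 open 0.201 F [ 0.2 -0.4 -0.8] q7 [0.31 0.48]
need units [ 0.03 -0.26 -1.38]
```

```bash
python3 -m crank '[[1,0,-0.35,0,0],[1,0,0,0,0],[1,0,0,-0.4,0],[1,0,0,-0.4,0],[1,0,0,-0.2,0],[1,0,0,-0.1,0],[1,0,0,0,0],[1,0,0,0,0]]';python3 - <<'E'
from h import *
st(.523,-.2475,.057)
im=arm.read_camera("top");cv2.imwrite("pics/t1.png",cv2.resize(im[140:300,300:500,::-1],None,fx=4,fy=3.75))
E
```

```text
clock: 8.3
position: [0.5284, -0.2534, 0.2179]
eef_rot: [0.696, -0.006, 0.718, 0.016]
wrist_force: [-0.1, -0.2, -1.5]
opening: 0.2
t 8.3 tcp [ 0.5284 -0.2534  0.2179] grasp [ 0.5234 -0.2512  0.063 ] xax [-0.032  0.014 -0.999] jawdeg 1.8 open 0.2 F [-0.1 -0.2 -1.5] q7 [0.33 0.5 ]
need units [-0.02  0.15 -0.24]
```

View pics/t1.png

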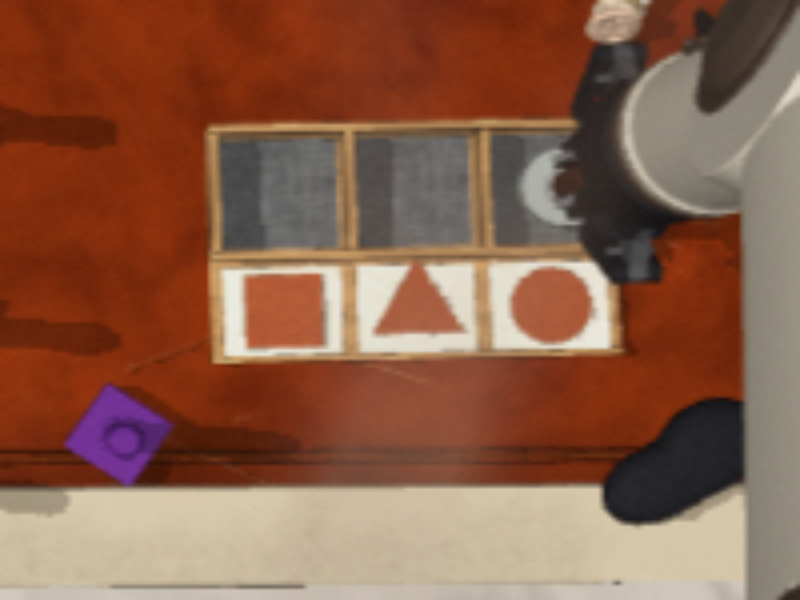

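The round head sits inside the right-hand compartment, behind the round card. Lowering the last few millimetres.

```bash
python3 -m crank '[[1,0,0.12,-0.15,0],[1,0,0,-0.15,0],[1,0,0,-0.1,0],[1,0,0,0,0]]';python3 - <<'E'
from h import *
st(.523,-.2475,.057)
E
```

```text
clock: 8.68
position: [0.5289, -0.2509, 0.2102]
eef_rot: [0.696, -0.006, 0.718, 0.016]
wrist_force: [0.6, -1.2, -1.1]
opening: 0.201
t 8.68 tcp [ 0.5289 -0.2509  0.2102] grasp [ 0.5242 -0.2489  0.0553] xax [-0.03   0.013 -0.999] jawdeg 1.8 open 0.201 F [ 0.6 -1.2 -1.1] q7 [0.32 0.5 ]
need units [-0.05  0.06  0.07]
```

```bash
python3 -m crank '[[1,0,0,-0.06,0],[1,0,0,0,0]]';python3 - <<'E'
from h import *
st(.523,-.2475,.057)
E
python3 -m crank '[[0.7,0,0,0,0],[0.6,0,0,0,0],[0.4,0,0,0,0],[0,0,0,0,0],[0,0,0,0,0],[0,0,0,0,0],[0,0,0,0,0]]';python3 -c "
from h import *
st()"
```

```text
clock: 8.85
position: [0.5292, -0.2512, 0.2101]
eef_rot: [0.697, -0.007, 0.717, 0.016]
wrist_force: [-0.3, 0.8, -1.1]
opening: 0.2
t 8.85 tcp [ 0.5292 -0.2512  0.2101] grasp [ 0.5247 -0.2493  0.0552] xax [-0.029  0.012 -1.   ] jawdeg 1.8 open 0.2 F [-0.3  0.8 -1.1] q7 [0.32 0.5 ]
need units [-0.07  0.07  0.07]
clock: 9.43
position: [0.5297, -0.251, 0.2096]
eef_rot: [0.697, -0.007, 0.717, 0.016]
wrist_force: [0.0, -0.2, 0.2]
opening: 1.004
t 9.43 tcp [ 0.5297 -0.251   0.2096] grasp [ 0.5254 -0.2491  0.0547] xax [-0.028  0.012 -1.   ] jawdeg 1.9 open 1.004 F [ 0.  -0.2  0.2] q7 [0.32 0.5 ]
```

Released. Rising, then moving toward the triangle stamp at (0.4423,0.0945).

```bash
python3 -m crank '[[0,0,0,0.4,0],[0,0,0,0.7,0],[0,0,0,0.8,0],[0,0,0,0.8,0],[0,0,0,0.8,0],[0,-0.2,0.8,0,-0.1],[0,-0.2,0.9,0,-0.1],[0,-0.2,0.9,0,-0.1],[0,-0.2,0.9,0,0],[0,-0.2,0.9,0,0]]';python3 - <<'E'
from h import *
st(.4423,.0945,.148)
im=arm.read_camera("top");cv2.imwrite("pics/t2.png",cv2.resize(im[140:300,300:500,::-1],None,fx=4,fy=3.75))
E
```

```text
clock: 10.27
position: [0.5031, -0.1446, 0.3083]
eef_rot: [0.7, 0.007, 0.715, -0.002]
wrist_force: [0.6, 1.0, -0.3]
opening: 1.0
t 10.27 tcp [ 0.5031 -0.1446  0.3083] grasp [ 0.4998 -0.1434  0.1533] xax [-0.021  0.008 -1.   ] jawdeg -0.7 open 1.0 F [ 0.6  1.  -0.3] q7 [0.15 0.26]
need units [-2.3   9.52 -0.21]
```

View pics/t2.png

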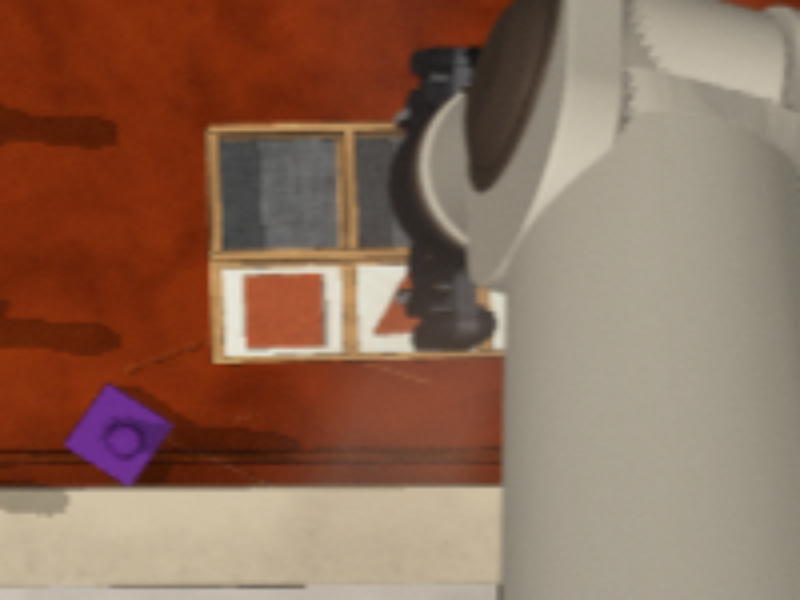

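The arm hides the round compartment in this view, so I'll check it later. Continuing.

```bash
python3 -m crank '[[0,-0.2,0.9,0,0],[0,-0.2,0.9,0,0],[0,-0.2,0.9,0,0],[0,-0.2,0.9,0,0],[0,-0.2,0.9,0,0],[0,-0.2,0.9,0,0],[0,-0.2,0.9,0,0],[0,-0.2,0.9,0,0],[0,-0.2,0.9,0,0],[0,-0.1,0.5,0,0]]';python3 -m crank '[[0,0,0,0,0],[0,0,0,0,0]]';python3 - <<'E'
from h import *
st(.4423,.0945,.148)
im=arm.read_camera("top");cv2.imwrite("pics/t3.png",cv2.resize(im[140:300,250:500,::-1],None,fx=3.2,fy=3.2))
E
```

```text
clock: 11.15
position: [0.4525, 0.0831, 0.3166]
eef_rot: [0.703, 0.007, 0.711, -0.0]
wrist_force: [-0.5, -0.3, -0.1]
opening: 1.0
clock: 11.32
position: [0.452, 0.0862, 0.318]
eef_rot: [0.703, 0.005, 0.711, 0.003]
wrist_force: [-0.2, -0.6, 0.6]
opening: 0.999
t 11.32 tcp [0.452  0.0862 0.318 ] grasp [0.4504 0.0879 0.163 ] xax [-0.011  0.011 -1.   ] jawdeg -0.2 open 0.999 F [-0.2 -0.6  0.6] q7 [-0.23 -0.24]
need units [-0.32  0.26 -0.6 ]
```

View pics/t3.png

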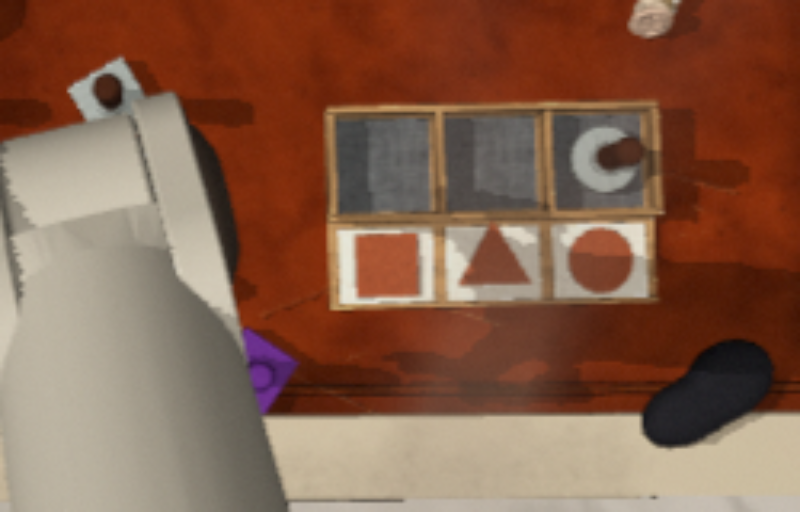

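The round stamp stands upright in the right compartment (crop 605,158). Now descending on the triangle.

```bash
python3 -m crank '[[0,-0.3,0.25,-0.3,0],[0,0,0,-0.6,0],[0,0,0,-0.6,0],[0,0,0,-0.5,0],[0,0,0,-0.2,0],[0,0,0,0,0],[0,0,0,0,0]]';python3 - <<'E'
from h import *
st(.4423,.0945,.048)
im=arm.read_camera("wrist");cv2.imwrite("pics/w5.png",im[...,::-1])
E
```

```text
clock: 11.95
position: [0.4437, 0.0863, 0.2602]
eef_rot: [0.704, 0.009, 0.711, -0.003]
wrist_force: [0.4, -0.8, 0.2]
opening: 1.001
t 11.95 tcp [0.4437 0.0863 0.2602] grasp [0.4422 0.0878 0.1052] xax [-0.01   0.009 -1.   ] jawdeg -0.9 open 1.001 F [ 0.4 -0.8  0.2] q7 [-0.23 -0.26]
need units [ 0.01  0.27 -2.29]
```

View pics/w5.png

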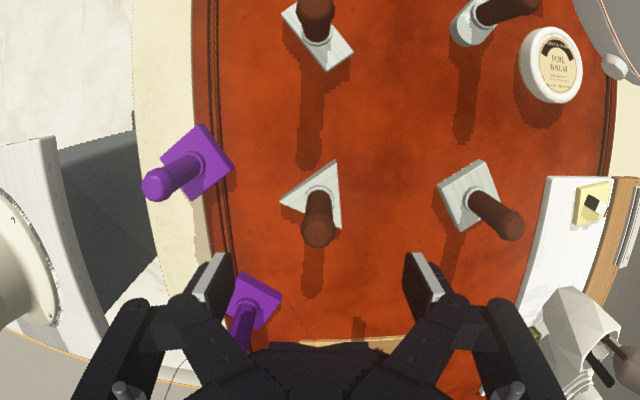

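The triangle stamp is ahead at (318,205), between the fingers. The purple decoys are clear of the finger path.

```bash
python3 -m crank '[[0,0,0.3,0,0],[0,0,0,-0.4,0],[0,0,0,-0.6,0],[0,0,0,-0.5,0],[0,0,0,-0.3,0],[0,0,0,0,0],[0,0,0,0,0]]';python3 - <<'E'
from h import *
st(.4423,.0945,.048)
E
```

```text
clock: 12.58
position: [0.4458, 0.096, 0.2153]
eef_rot: [0.707, 0.01, 0.708, -0.001]
wrist_force: [-0.1, -0.8, 0.5]
opening: 1.001
t 12.58 tcp [0.4458 0.096  0.2153] grasp [0.4456 0.0978 0.0603] xax [-0.001  0.012 -1.   ] jawdeg -0.9 open 1.001 F [-0.1 -0.8  0.5] q7 [-0.25 -0.28]
need units [-0.13 -0.13 -0.49]
```

```bash
python3 -m crank '[[0,-0.1,-0.13,-0.3,0],[0,0,0,-0.2,0],[0,0,0,0,0],[1,0,0,0,0],[1,0,0,0,0],[1,0,0,0,0],[1,0,0,0,0],[1,0,0,0,0],[1,0,0,0,0],[1,0,0,0,0]]' 40;python3 - <<'E'
from h import *
st(.4423,.0945,.048)
E
```

```text
clock: 13.42
position: [0.4439, 0.0925, 0.2034]
eef_rot: [0.708, 0.01, 0.706, -0.001]
wrist_force: [0.4, -0.4, -0.4]
opening: 0.202
t 13.42 tcp [0.4439 0.0925 0.2034] grasp [0.4442 0.0945 0.0484] xax [ 0.002  0.013 -1.   ] jawdeg -0.9 open 0.202 F [ 0.4 -0.4 -0.4] q7 [-0.24 -0.27]
need units [-0.08  0.   -0.02]
```

```bash
python3 -m crank '[[1,0,0,0.4,0],[1,0,0,0.7,0],[1,0,0,0.8,0],[1,0,0,0.8,0],[1,0,0,0.8,0],[1,0,0,0.8,0],[1,0,0,0.4,0],[1,0.1,-0.4,0,0],[1,0.25,-0.8,0,0],[1,0.25,-0.8,0,0]]';python3 -m crank '[[1,0.25,-0.8,0.05,0],[1,0.25,-0.8,0.05,0],[1,0.25,-0.8,0.05,0],[1,0.25,-0.8,0.05,0],[1,0.25,-0.8,0.05,0],[1,0.25,-0.8,0.05,0],[1,0.25,-0.8,0.05,0],[1,0.25,-0.8,0,0],[1,0,0,0,0],[1,0,0,0,0]]';python3 - <<'E'
from h import *
st(.521,-.1725,.148)
E
```

```text
clock: 14.25
position: [0.4553, 0.0438, 0.3301]
eef_rot: [0.707, 0.007, 0.707, 0.002]
wrist_force: [-0.3, 1.0, -1.6]
opening: 0.203
clock: 15.08
position: [0.5019, -0.1377, 0.3351]
eef_rot: [0.704, 0.008, 0.71, -0.002]
wrist_force: [-0.3, 1.6, -1.5]
opening: 0.204
t 15.08 tcp [ 0.5019 -0.1377  0.3351] grasp [ 0.5005 -0.1363  0.1801] xax [-0.009  0.009 -1.   ] jawdeg -0.9 open 0.204 F [-0.3  1.6 -1.5] q7 [0.12 0.25]
need units [ 0.82 -1.45 -1.28]
```

```bash
python3 -m crank '[[1,0.4,-0.7,-0.4,0],[1,0.4,-0.7,-0.6,0],[1,0,0,-0.6,0],[1,0,0,-0.4,0],[1,0,0,-0.2,0],[1,0,0,0,0],[1,0,0,0,0]]';python3 - <<'E'
from h import *
st(.521,-.1725,.108)
im=arm.read_camera("wrist");cv2.imwrite("pics/w6.png",im[...,::-1])
E
```

```text
clock: 15.67
position: [0.5195, -0.1721, 0.2759]
eef_rot: [0.702, 0.008, 0.712, -0.0]
wrist_force: [-0.2, 0.3, -0.9]
opening: 0.202
t 15.67 tcp [ 0.5195 -0.1721  0.2759] grasp [ 0.5174 -0.1703  0.1209] xax [-0.014  0.011 -1.   ] jawdeg -0.7 open 0.202 F [-0.2  0.3 -0.9] q7 [0.18 0.33]
need units [ 0.14 -0.09 -0.52]
```

View pics/w6.png

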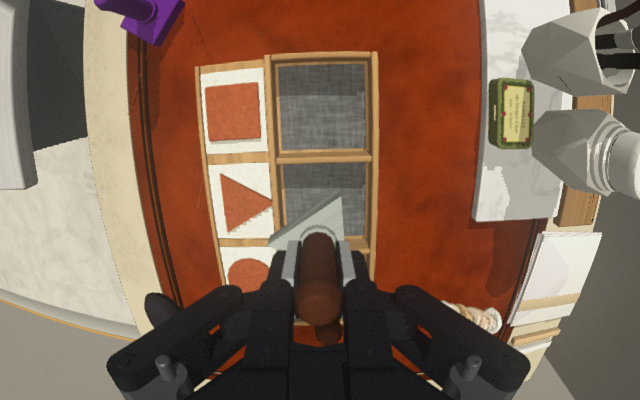

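```bash
python3 -m crank '[[1,0.14,-0.09,0,0],[1,0,0,-0.3,0],[1,0,0,-0.4,0],[1,0,0,-0.3,0],[1,0,0,0,0],[1,0,0,0,0]]';python3 - <<'E'
from h import *
st(.521,-.1725,.0555)
im=arm.read_camera("wrist");cv2.imwrite("pics/w7.png",im[...,::-1])
E
```

```text
clock: 16.22
position: [0.5245, -0.1729, 0.251]
eef_rot: [0.704, 0.007, 0.71, 0.001]
wrist_force: [0.0, -0.2, -1.5]
opening: 0.204
t 16.22 tcp [ 0.5245 -0.1729  0.251 ] grasp [ 0.5231 -0.1712  0.0961] xax [-0.009  0.011 -1.   ] jawdeg -0.5 open 0.204 F [ 0.  -0.2 -1.5] q7 [0.18 0.34]
need units [-0.08 -0.05 -1.62]
```

View pics/w7.png

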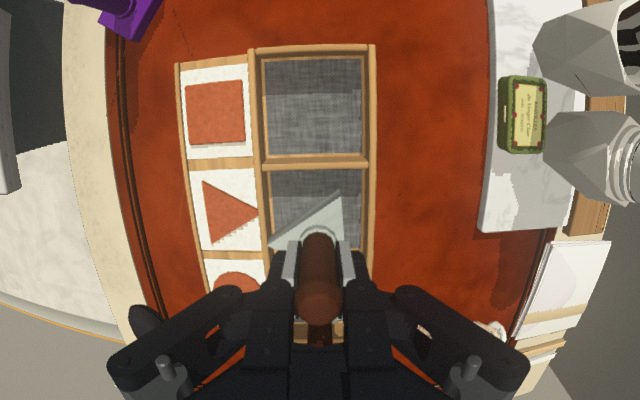

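```bash
python3 -m crank '[[1,-0.1,-0.05,-0.2,0],[1,0,0,-0.4,0],[1,0,0,-0.4,0],[1,0,0,-0.1,0],[1,0,0,0,0],[1,0,0,0,0]]';python3 - <<'E'
from h import *
st(.521,-.1725,.0555)
im=arm.read_camera("scene");cv2.imwrite("pics/s7.png",cv2.resize(im[180:300,300:460,::-1],None,fx=5,fy=5))
E
```

```text
clock: 16.77
position: [0.5212, -0.1744, 0.2202]
eef_rot: [0.703, 0.007, 0.711, 0.001]
wrist_force: [0.5, 0.6, -2.3]
opening: 0.201
t 16.77 tcp [ 0.5212 -0.1744  0.2202] grasp [ 0.5196 -0.1727  0.0652] xax [-0.01   0.011 -1.   ] jawdeg -0.5 open 0.201 F [ 0.5  0.6 -2.3] q7 [0.19 0.35]
need units [ 0.05  0.01 -0.39]
```

View pics/s7.png

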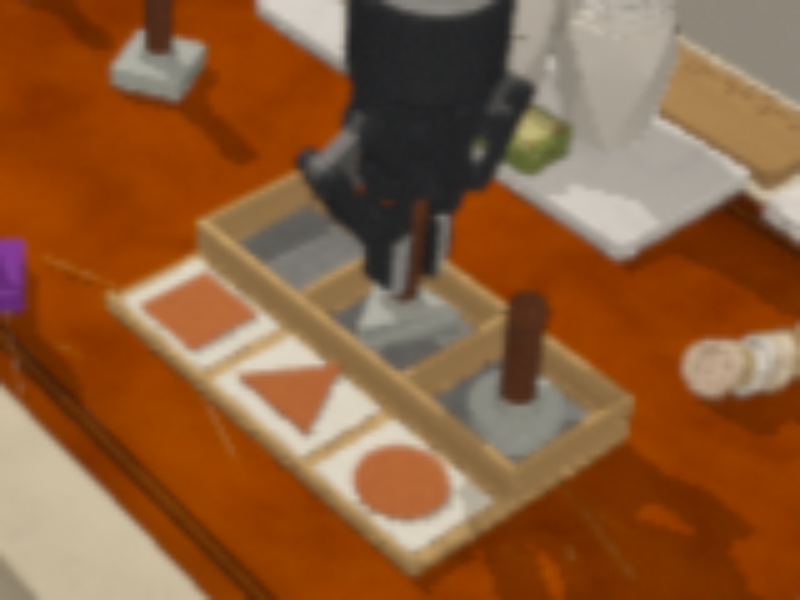

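The round stamp stands upright at (520,400), and the triangle is inside the middle compartment, about 1 cm above the floor.

```bash
python3 -m crank '[[1,0.05,0,-0.2,0],[1,0,0,-0.15,0],[1,0,0,-0.05,0],[1,0,0,0,0]]';python3 - <<'E'
from h import *
st(.521,-.1725,.0555)
E
```

```text
clock: 17.15
position: [0.5233, -0.1745, 0.2101]
eef_rot: [0.704, 0.007, 0.71, 0.0]
wrist_force: [1.0, 0.9, -1.7]
opening: 0.204
t 17.15 tcp [ 0.5233 -0.1745  0.2101] grasp [ 0.522  -0.1729  0.0551] xax [-0.008  0.011 -1.   ] jawdeg -0.5 open 0.204 F [ 1.   0.9 -1.7] q7 [0.19 0.35]
need units [-0.04  0.01  0.02]
```

Open, rise, then head for the square stamp at (0.565,0.093).

```bash
python3 -m crank '[[0.7,0,0,0,0],[0.6,0,0,0,0],[0.4,0,0,0,0],[0,0,0,0,0],[0,0,0,0,0],[0,0,0,0,0],[0,0,0,0.4,0],[0,0,0,0.7,0],[0,0,0,0.8,0],[0,0,0,0.8,0]]';python3 -m crank '[[0,0,0,0.8,0],[0,0,0.3,0.3,0],[0,0.1,0.8,0,0],[0,0.1,0.9,0,0],[0,0.1,0.9,0,0],[0,0.1,0.9,0,0],[0,0.1,0.9,0,0],[0,0.1,0.9,0,0],[0,0.1,0.9,0,0],[0,0.1,0.9,0,0]]';python3 -c "
from h import *
st(.565,.093,.148)"
```

```text
clock: 17.98
position: [0.5219, -0.1741, 0.2787]
eef_rot: [0.702, 0.008, 0.712, 0.001]
wrist_force: [-0.3, 0.8, 0.1]
opening: 0.995
clock: 18.82
position: [0.5412, 0.0147, 0.3175]
eef_rot: [0.707, 0.01, 0.707, -0.005]
wrist_force: [-0.0, 0.2, -0.3]
opening: 0.999
t 18.82 tcp [0.5412 0.0147 0.3175] grasp [0.5411 0.0159 0.1625] xax [-0.001  0.007 -1.   ] jawdeg -1.3 open 0.999 F [-0.   0.2 -0.3] q7 [-0.13 -0.06]
need units [ 0.95  3.09 -0.58]
```

```bash
python3 -m crank '[[0,0.3,0.8,0,0],[0,0.3,0.8,0,0],[0,0.2,0.5,-0.2,0],[0,0,0,-0.4,0],[0,0,0,-0.4,0],[0,0,0,0,0],[0,0,0,0,0]]';python3 - <<'E'
from h import *
st(.565,.093,.048)
im=arm.read_camera("wrist");cv2.imwrite("pics/w8.png",im[...,::-1])
im=arm.read_camera("top");cv2.imwrite("pics/t8.png",cv2.resize(im[140:300,250:500,::-1],None,fx=3.2,fy=3.2))
E
```

```text
clock: 19.4
position: [0.5589, 0.0776, 0.2894]
eef_rot: [0.706, 0.008, 0.708, -0.001]
wrist_force: [1.2, -0.5, 0.4]
opening: 1.001
t 19.4 tcp [0.5589 0.0776 0.2894] grasp [0.5584 0.0791 0.1344] xax [-0.003  0.01  -1.   ] jawdeg -0.7 open 1.001 F [ 1.2 -0.5  0.4] q7 [-0.22 -0.16]
need units [ 0.26  0.56 -3.45]
```

View pics/w8.png

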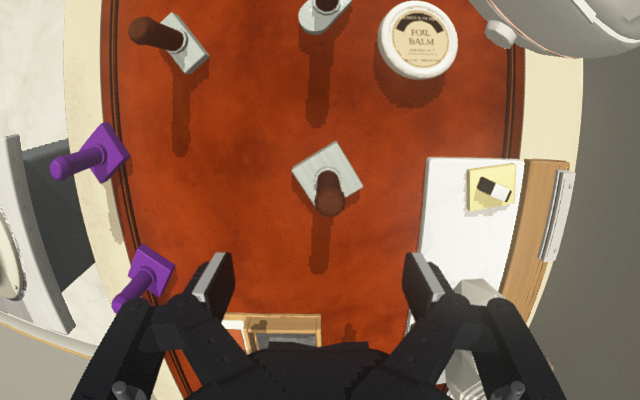

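View pics/t8.png

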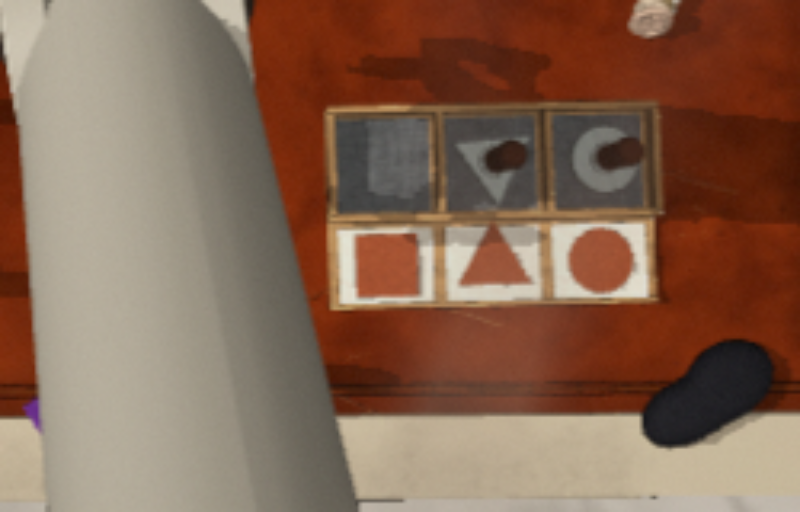

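The triangle and round stamps both stand in their compartments. The steel square stamp is at wrist (328,180), between the fingers. Correcting, then descending.

```bash
python3 -m crank '[[0,0.25,0.55,0,0],[0,0,0,-0.3,0],[0,0,0,-0.6,0],[0,0,0,-0.6,0],[0,0,0,-0.6,0],[0,0,0,-0.4,0],[0,0,0,-0.2,0],[0,0,0,0,0],[0,0,0,0,0]]';python3 - <<'E'
from h import *
st(.565,.093,.048)
E
```

```text
clock: 20.25
position: [0.5682, 0.0901, 0.2203]
eef_rot: [0.708, 0.01, 0.706, -0.003]
wrist_force: [0.6, -0.4, 0.7]
opening: 1.0
t 20.25 tcp [0.5682 0.0901 0.2203] grasp [0.5688 0.0917 0.0653] xax [ 0.003  0.01  -1.   ] jawdeg -1.0 open 1.0 F [ 0.6 -0.4  0.7] q7 [-0.23 -0.18]
need units [-0.15  0.05 -0.69]
```

```bash
python3 -m crank '[[0,-0.15,0.05,-0.3,0],[0,0,0,-0.3,0],[0,0,0,-0.1,0],[0,0,0,0,0]]';python3 - <<'E'
from h import *
st(.565,.093,.048)
E
python3 -m crank '[[1,0,0,0,0],[1,0,0,0,0],[1,0,0,0,0],[1,0,0,0,0],[1,0,0,0,0],[1,0,0,0,0],[1,0,0,0,0]]' 40;python3 - <<'E'
from h import *
st(.565,.093,.048)
E
```

```text
clock: 20.58
position: [0.5651, 0.0917, 0.2031]
eef_rot: [0.71, 0.01, 0.705, -0.002]
wrist_force: [-0.1, -0.6, -0.5]
opening: 1.0
t 20.58 tcp [0.5651 0.0917 0.2031] grasp [0.5662 0.0934 0.0482] xax [ 0.007  0.011 -1.   ] jawdeg -1.0 open 1.0 F [-0.1 -0.6 -0.5] q7 [-0.23 -0.18]
need units [-0.05 -0.01 -0.01]
clock: 21.17
position: [0.5655, 0.0917, 0.204]
eef_rot: [0.71, 0.01, 0.704, -0.002]
wrist_force: [0.7, 0.4, -1.8]
opening: 0.207
t 21.17 tcp [0.5655 0.0917 0.204 ] grasp [0.5669 0.0934 0.049 ] xax [ 0.009  0.011 -1.   ] jawdeg -1.0 open 0.207 F [ 0.7  0.4 -1.8] q7 [-0.23 -0.18]
need units [-0.07 -0.02 -0.04]
```

Gripped. Lift and carry to (0.5195,-0.0975), turning about -30° so the square's sides line up with the compartment.

```bash
python3 -m crank '[[1,0,0,0.4,0],[1,0,0,0.7,0],[1,0,0,0.8,0],[1,0,0,0.8,0],[1,0,0,0.8,0],[1,0,0,0.4,0],[1,-0.2,-0.4,0,-0.5],[1,-0.25,-0.8,0,-1],[1,-0.25,-0.8,0,-1],[1,-0.25,-0.8,0,-1]]';python3 -m crank '[[1,-0.25,-0.8,0,-0.7],[1,-0.25,-0.8,0,-0.5],[1,-0.25,-0.8,0,-0.2],[1,-0.2,-0.6,0,0],[1,0,-0.2,0,0],[1,0,0,0,0],[1,0,0,0,0]]';python3 - <<'E'
from h import *
st(.5195,-.0975,.108)
im=arm.read_camera("wrist");cv2.imwrite("pics/w9.png",im[...,::-1])
E
```

```text
clock: 22.0
position: [0.5395, 0.0256, 0.309]
eef_rot: [0.697, 0.141, 0.691, -0.131]
wrist_force: [0.8, -0.8, -1.2]
opening: 0.201
clock: 22.58
position: [0.5113, -0.0639, 0.31]
eef_rot: [0.684, 0.198, 0.677, -0.189]
wrist_force: [0.8, 1.1, -1.2]
opening: 0.202
t 22.58 tcp [ 0.5113 -0.0639  0.31  ] grasp [ 0.5132 -0.0625  0.155 ] xax [ 0.013  0.009 -1.   ] jawdeg -31.7 open 0.202 F [ 0.8  1.1 -1.2] q7 [-0.1  -0.38]
need units [ 0.25 -1.4  -1.88]
```

View pics/w9.png

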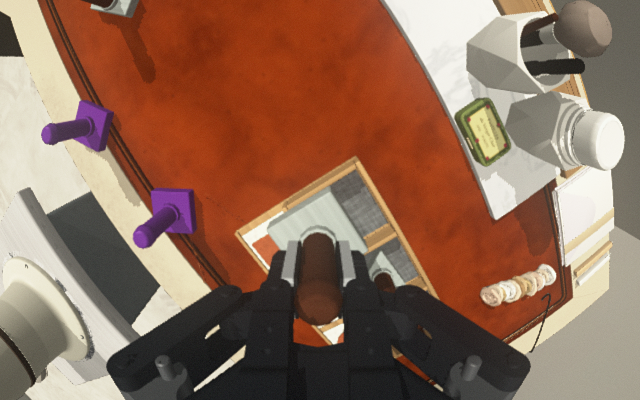

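The square head's sides now run parallel to the caddy walls (around (320,225)).

```bash
python3 -m crank '[[1,0.1,-0.5,0,0],[1,0.1,-0.7,0,0],[1,0.05,-0.2,-0.2,0],[1,0,0,-0.5,0],[1,0,0,-0.5,0],[1,0,0,-0.2,0],[1,0,0,0,0],[1,0,0,0,0]]';python3 - <<'E'
from h import *
st(.5195,-.0975,.0555)
im=arm.read_camera("wrist");cv2.imwrite("pics/w10.png",im[...,::-1])
E
```

```text
clock: 23.3
position: [0.5215, -0.0892, 0.2725]
eef_rot: [0.685, 0.194, 0.678, -0.182]
wrist_force: [-0.0, -0.8, -1.9]
opening: 0.202
t 23.3 tcp [ 0.5215 -0.0892  0.2725] grasp [ 0.5237 -0.0869  0.1176] xax [ 0.014  0.015 -1.   ] jawdeg -30.8 open 0.202 F [-0.  -0.8 -1.9] q7 [-0.04 -0.28]
need units [-0.17 -0.42 -2.48]
```

View pics/w10.png

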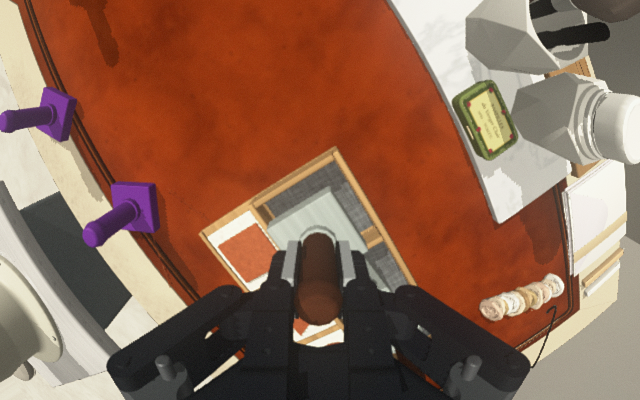

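```bash
python3 -m crank '[[1,-0.17,-0.45,0,0],[1,0,0,0,0],[1,0,0,-0.4,0],[1,0,0,-0.4,0],[1,0,0,-0.2,0],[1,0,0,0,0],[1,0,0,0,0]]';python3 - <<'E'
from h import *
st(.5195,-.0975,.0555)
E
```

```text
clock: 23.93
position: [0.5175, -0.1012, 0.2468]
eef_rot: [0.686, 0.194, 0.677, -0.181]
wrist_force: [-0.1, 0.0, -1.5]
opening: 0.201
t 23.93 tcp [ 0.5175 -0.1012  0.2468] grasp [ 0.5202 -0.0989  0.0918] xax [ 0.018  0.015 -1.   ] jawdeg -30.8 open 0.201 F [-0.1  0.  -1.5] q7 [-0.01 -0.25]
need units [-0.03  0.06 -1.45]
```

```bash
python3 -m crank '[[1,0,0.05,-0.3,0],[1,0,0,-0.4,0],[1,0,0,-0.3,0],[1,0,0,0,0],[1,0,0,0,0]]';python3 - <<'E'
from h import *
st(.5195,-.0975,.0555)
im=arm.read_camera("scene");cv2.imwrite("pics/s11.png",cv2.resize(im[180:300,300:460,::-1],None,fx=5,fy=5))
E
```

```text
clock: 24.35
position: [0.5175, -0.0994, 0.2186]
eef_rot: [0.686, 0.194, 0.677, -0.181]
wrist_force: [-0.5, 0.1, -1.5]
opening: 0.205
t 24.35 tcp [ 0.5175 -0.0994  0.2186] grasp [ 0.5201 -0.097   0.0637] xax [ 0.017  0.015 -1.   ] jawdeg -30.8 open 0.205 F [-0.5  0.1 -1.5] q7 [ 0.   -0.23]
need units [-0.02 -0.02 -0.33]
```

View pics/s11.png

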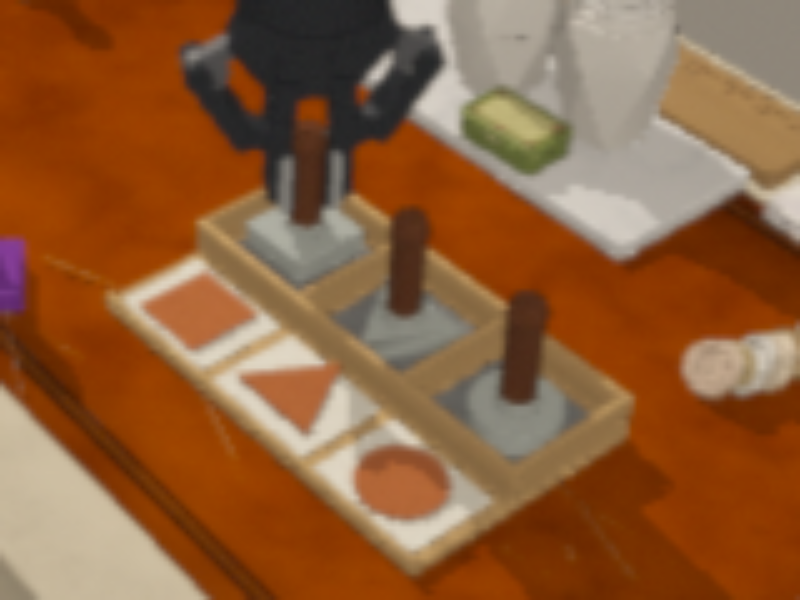

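The square stamp is over and inside its compartment, and the other two stand upright. Lowering.

```bash
python3 -m crank '[[1,0,0,-0.2,0],[1,0,0,-0.1,0],[1,0,0,-0.05,0],[1,0,0,0,0]]';python3 - <<'E'
from h import *
st(.5195,-.0975,.0555)
E
```

```text
clock: 24.73
position: [0.518, -0.0993, 0.21]
eef_rot: [0.687, 0.194, 0.677, -0.181]
wrist_force: [-0.6, -0.6, -0.2]
opening: 0.203
t 24.73 tcp [ 0.518  -0.0993  0.21  ] grasp [ 0.5209 -0.097   0.055 ] xax [ 0.019  0.015 -1.   ] jawdeg -30.8 open 0.203 F [-0.6 -0.6 -0.2] q7 [ 0.01 -0.23]
need units [-0.06 -0.02  0.02]
```

```bash
python3 -m crank '[[0.7,0,0,0,0],[0.6,0,0,0,0],[0.4,0,0,0,0],[0.4,0,0,0,0],[0.4,0,0,0,0],[0.4,0,0,0.4,0],[0.4,0,0,0.7,0],[0.4,0,0,0.8,0],[0.4,0,0,0.8,0],[0.4,0,0,0.8,0]]';python3 -m crank '[[0.4,0,0,0.8,0],[0.4,0,0.6,0.3,0],[0,-0.2,0.9,0,0],[0,-0.2,0.9,0,0],[0,-0.2,0.9,0,0],[0,-0.2,0.9,0,0],[0,-0.2,0.9,0,0],[0,-0.2,0.9,0,0],[0,0,0,0,0],[0,0,0,0,0]]';python3 - <<'E'
from h import *
st()
im=arm.read_camera("scene");cv2.imwrite("pics/s12.png",cv2.resize(im[120:300,210:460,::-1],None,fx=3.2,fy=3.2))
im=arm.read_camera("top");cv2.imwrite("pics/t12.png",im[...,::-1])
E
```

```text
clock: 25.57
position: [0.5162, -0.0995, 0.2998]
eef_rot: [0.684, 0.194, 0.679, -0.182]
wrist_force: [0.9, -0.4, 0.5]
opening: 0.595
clock: 26.4
position: [0.4858, 0.0535, 0.3446]
eef_rot: [0.691, 0.198, 0.671, -0.182]
wrist_force: [0.7, -0.5, 0.3]
opening: 1.002
t 26.4 tcp [0.4858 0.0535 0.3446] grasp [0.491  0.0556 0.1897] xax [ 0.034  0.014 -0.999] jawdeg -31.2 open 1.002 F [ 0.7 -0.5  0.3] q7 [-0.3  -0.65]
```

View pics/s12.png

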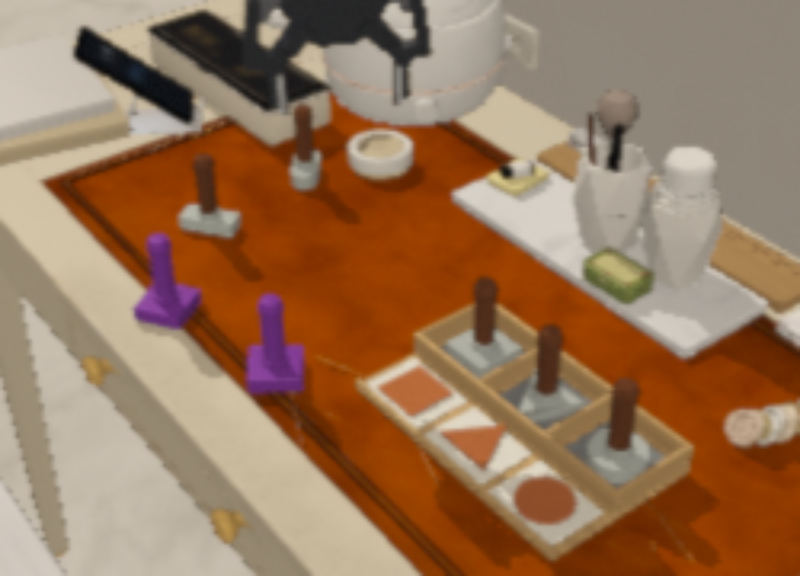

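View pics/t12.png

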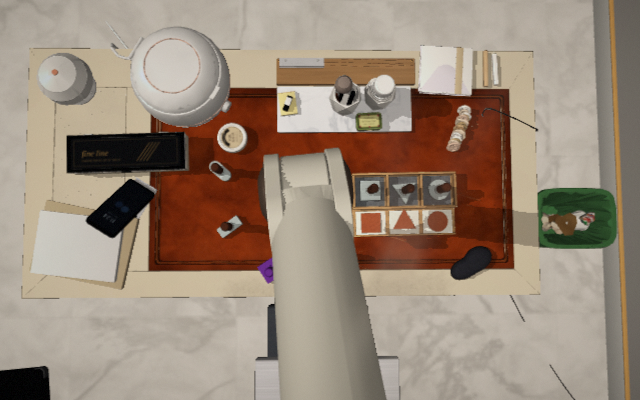

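All three stamps stand in their compartments: square at (371,188), triangle (404,188) and round (438,188). The bar (230,227), oval (219,170) and tin (232,137) are where they started. The gripper is clear, so I'm handing in.

```bash
python3 -c "
from station import arm
print(arm.hand_in())"
```

```text
the job is handed in; nothing more can be done
None
```

The job is handed in at about 26.5 s of the 80 s. The round, triangle and steel square stamps each stand upright and released in the compartment behind their matching card.

**Final pictures:** the scene and top views show all three stamps inside their compartments. The bar stamp, oval stamp and tin show no visible change from the first picture. The gripper was open and well clear of everything.

**Not fully checked:** in the last top view the arm hides one purple decoy and partly covers the other. The scene view shows both standing, and I never touched them.

**Disagreements:** the tool tilted by up to about 2° during the moves, so the stamps were set down very slightly tilted. They settled upright on release. Readings taken between moves showed no wrist force above about 3 N.

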